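# Stand the large rope sheave in the free slot of the store rack

## Robot

A 6-joint arm with a two-finger parallel gripper is mounted at the origin on the work surface. World frame = base frame: x ahead of the robot, y to its left, z up, the work surface at z = 0. Lengths are in m, angles in rad, forces in N, time in s.
With the tool pointing down it reaches from about 0.275 to 1 m from the base axis. Payload 8.4 kg.
Tool frame: the origin (TCP) lies on the mounting face of the last link; the fingertips stand 173 mm ahead of it and the grasp point (between the pads) lies 155 mm ahead of it (bot.tcp_to_grasp is the distance from the TCP to the grasp point, in m); x points along the fingers, y is the direction in which the jaws open and shut, and the axes are right-handed (so a half turn about x gives the same grasp; the last joint's range is limited). The gripper opens to 85 mm and grips with 20 to 120 N. Pads are 22 mm wide; open, the fingers measure 114 mm over their backs; the gripper's body (76 mm by 85 mm) begins 54 mm behind the grasp point. The pads swing forward as they close: fully open they stand 13 mm farther back than shut.
Start: joints at [-1.352, 0.353, 1.633, -0, 1.155, -0.002], TCP at [0.137, -0.61, 0.405] pointing down, gripper open.
Joint ranges: [-2.63, 2.63], [-0.92, 2.1], [0.06, 2.66], [-1.3, 4.44], [0, 2.69], [-3.02, 3.02]. Speed limits (rad/s): [2.22, 2.22, 2.79, 3.14, 3.14, 3.14].

## Interface

Orientations are given as a rotation vector (axis times angle).
In Python, from cell import bot gives the robot as it stands. The module is installed in compiled form; this text tells all that it offers.
- The arm moves only by the shell command python3 -m handwheel 'ROWS'. ROWS is JSON, a list of rows, each an object of numbers: "x", "y", "z": the shift along the tool's x, y, z in m; "yaw": the turn about the tool's x in rad; "gripper": the opening, from 0 (shut) to 1 (fully open). In form: [{"x": .., "y": .., "z": .., "yaw": .., "gripper": ..}, ...]. A call has 1 to 5 rows; each row shifts and turns the pose as measured when the row begins, along the tool's axes as they then stand; what a row does not reach is not made up. A row lasts 1/10 s, in which the tool goes at most 50 mm and 8.59 degrees, less where a joint would pass 70% of its speed; a pose out of reach is approached as far as the arm can. A call is refused whole if a number of a shift passes 0.05 or a number of a turn 0.15, either way. A call with a gripper value outside its range is refused whole. The fingers move at their own pace and stop on an object; the grip force is fixed at half the most. Time passes only in rows, so rows that do not move let the fingers close. It gives the time, the measured TCP pose, the force and the opening at its end, in the units of the state.
- bot.observe(): the state, without advancing time (a new reading comes with each control period).
- bot.grab_frame(name): name is "side" or "top" or "wrist"; returns a dict with "image" (384x512x3 uint8, red, green, blue), "intrinsics" (3x3 intrinsics, pixels), "k1" (the pictures are not rectified: a ray, as slopes to the right and down, at radius r is drawn at 1 + k1 r^2 times it, then the intrinsics apply), "origin" and "rotation" of the camera in the world. Camera axes: x right, y down, z forward; pixel columns grow to the right and rows downward; lengths in m; the calibration is good to about 2 mm. A picture is of the moment at which its call begins. There is no depth.
- bot.hand_in(): hands the job in, once; it reports no verdict.
The state is a dict: "t": time; "joints": joint angles; "qd": joint speeds; "joint_torque": joint torques, N m; "tcp_pos": TCP position; "tool_rot": TCP orientation; "wrist_force": force on the tool from outside, world axes, zero at the start; "ft_torque": the same for the moment, N m; "gripper_width": opening from 0.0 (shut) to 1.0 (fully open).
Only numpy, scipy, OpenCV 4.12 (cv2) and the standard library are available. Lean on these libraries where they do the work, as an engineer would, in place of code of your own. Each camera call takes 0.05 s, during which the arm holds its last target. There are 200 camera calls.

## Task

A large rope sheave (a flat grooved pulley wheel) is leaning on a wooden stand beside a small one. Pick up the large one and lower it, without letting it fall, into the one free slot of the blue rack, so that it stands upright between the tines and rests down on the rack's saddle like the two already there. Leave the small sheave on its stand.

Things in the scene. Friction and masses are not known exactly. Their poses are not given: they have to be found in the camera images.
- sheave: Large rope sheave: steel disc, grooved rim, 110 mm across, 22 mm thick, flat alike faces, 0.35-0.7 kg. Origin at its centre; y along the axle, z to the top of the rim. Leans 20 degrees on a wooden stand (which of two varies), its -y face against two 8 mm pins at x = -30 and 30 mm that end 16 mm past the centre; above them the rim is free on both faces. It lifts out along its z.
- small_sheave: Small rope sheave, not to be moved: same steel, 72 mm across, 18 mm thick, leaning in the same way on its own wooden stand. Origin at its centre, y along its axle.
- rack: Fixed blue rack, base 130 (x) by 290 mm (y), origin under its centre. 3 slots at y = -75, 0, 75 mm; two hold upright sheaves like the large one (tops 122 mm up); which is free varies. Tines: 8 mm wire hoops at x = -34 and 34 mm, 84 mm high; slots 34 mm clear, 44 at the top. Slanting saddle bars carry a sheave: seated, its centre is 67 mm above the table at rack x = 0, axle along rack y.
- free_pad: Black rubber pad, 30 by 28 mm, 3 mm thick, fixed on the rack's base in the middle of the free slot. Origin at the centre of its underside, 6 mm above the table; a seated large sheave's centre is 61 mm straight above it. x runs along the slot, y across it (as the rack's y).
Mind the look-alikes: they are no part of the job. What is shaped like the sheave but green or orange is not meant.

How it is judged:
By the outcome, as a careful person would: the job done as asked, in the order asked, and still so for the second after the job is handed in, with the robot touching nothing.
It also fails if it takes over 37 s, if anything falls off the work surface, if the arm or the gripper's body presses on something with over 40 N, if the wrist force passes 120 N, or if a joint passes its speed limit or range.

## Working session

There is one attempt and no reset: what is moved stays moved. The work goes in short steps, Python scripts to look and compute and a shell command to move; the robot and the scene stay as the last step left them, time stands still between calls to the robot, and variables do not carry over. Pictures are saved under pics/ and viewed, about 8 in all and at most 12, crops included, and the job is handed in when it is done.

```bash
mkdir -p pics
cat > h.py <<'E'
import numpy as np, cv2
from scipy.spatial.transform import Rotation as R
from cell import bot
def ray(f,u,v):
    K=np.array(f["intrinsics"]); p=cv2.undistortPoints(np.array([[[u,v]]],float),K,np.array([f["k1"],0,0,0],float))[0,0]
    d=np.array(f["rotation"])@np.array([p[0],p[1],1]); return np.array(f["origin"]),d/np.linalg.norm(d)
def onz(f,u,v,z):
    o,d=ray(f,u,v); return o+d*(z-o[2])/d[2]
def tri(a,b):
    A=np.zeros((3,3));c=np.zeros(3)
    for o,d in (a,b):
        P=np.eye(3)-np.outer(d,d);A+=P;c+=P@o
    return np.linalg.solve(A,c)
def proj(f,p):
    q=np.array(f["rotation"]).T@(np.array(p)-np.array(f["origin"]));K=np.array(f["intrinsics"])
    return cv2.projectPoints(q[None],np.zeros(3),np.zeros(3),K,np.array([f["k1"],0,0,0],float))[0].ravel()
def save(f,n,crop=None,s=1):
    im=f["image"][:,:,::-1]
    if crop: im=im[crop[1]:crop[3],crop[0]:crop[2]]
    cv2.imwrite("pics/"+n,cv2.resize(im,None,fx=s,fy=s,interpolation=cv2.INTER_CUBIC))
E
python3 - <<'E'
from h import *
import pickle
o=bot.observe();print(o["t"],o["tcp_pos"],o["tool_rot"],o["gripper_width"])
F={n:bot.grab_frame(n) for n in("side","top")}
pickle.dump(F,open("f0.pkl","wb"))
for n in F: 
    save(F[n],n+"0.png",s=1.5); print(n,np.round(F[n]["origin"],3),np.round(F[n]["rotation"],3).tolist(),F[n]["intrinsics"][0][0],F[n]["k1"])
E
```

```text
0.0 [ 0.13682634 -0.60958654  0.40393894] [ 2.10517443  0.23490417 -2.10549006] 1.0013978407451658
side [0.277 0.781 0.858] [-0.326, 2.818, -1.138] 389.74811247641065 0.012171041819894523
top [0.381 0.08  0.819] [-2.206, 2.18, -0.105] 347.9256341435184 -0.08048366676056623
```

View pics/top0.png

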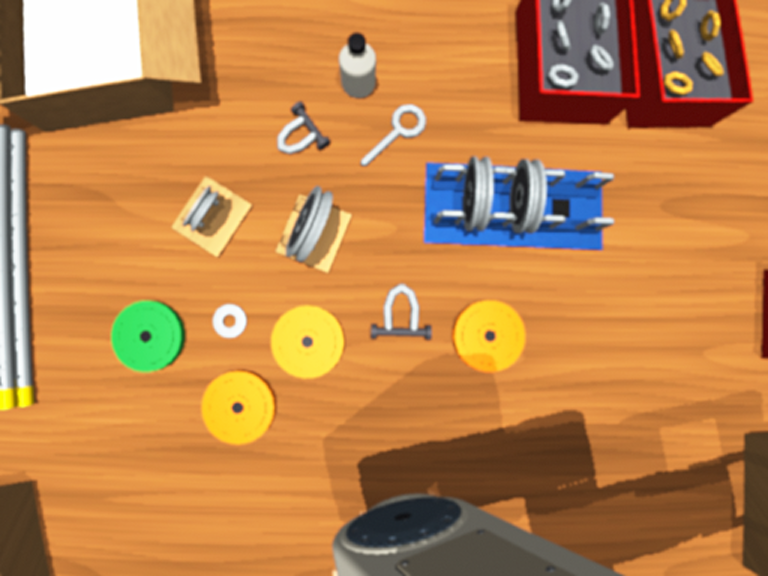

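View pics/side0.png

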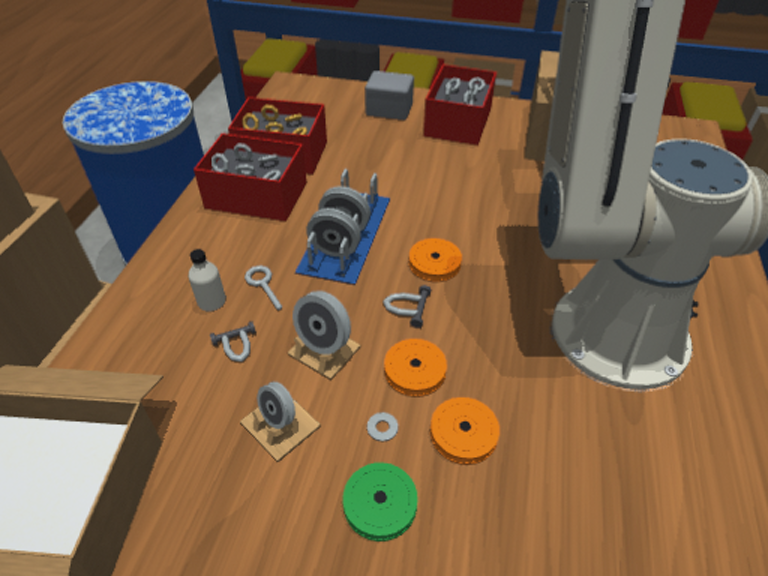

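The pictures show these candidates (top view, 1.5x pixels):
- **Large grey sheave:** (310,225) on its stand. It matches the description, so this is my choice.
- **Small grey sheave:** (205,212), not to be moved.
- **Racked sheaves:** (478,193) and (528,195).
- **Orange and green discs:** (307,341), (490,335), (238,407) and (146,335). These are decoys.

The free slot is the one with the black pad at (560,207). Next I'll measure.

```bash
sed -i 's/np.array(f\["rotation"\])/R.from_rotvec(f["rotation"]).as_matrix()/' h.py
python3 - <<'E'
from h import *
import pickle
F=pickle.load(open("f0.pkl","rb"));T,S=F["top"],F["side"]
print("tool",R.from_rotvec(bot.observe()["tool_rot"]).as_matrix().round(3).tolist())
hsv=cv2.cvtColor(T["image"],cv2.COLOR_RGB2HSV)
b=((hsv[...,0]>100)&(hsv[...,0]<125)&(hsv[...,1]>150)).astype(np.uint8)
b[:, :270]=0
c=max(cv2.findContours(b,0,1)[0],key=cv2.contourArea)
r=cv2.minAreaRect(c);box=cv2.boxPoints(r)
w=np.array([onz(T,*p,0.006) for p in box]);print("rack",w.round(4).tolist(),w.mean(0).round(4))
im=T["image"].astype(int);m=(im.max(2)<45).astype(np.uint8);m[:120]=0;m[160:]=0;m[:,:363]=0;m[:,390:]=0
ys,xs=np.nonzero(m);print("pad px",xs.mean(),ys.mean(),len(xs),onz(T,xs.mean(),ys.mean(),.009))
# hub guesses
print("hub",tri(ray(T,197.3,158.7),ray(S,211.3,216.7)))
save(T,"t1.png",(100,105,250,195),5)
save(S,"s1.png",(150,180,250,310),4.5)
E
```

```text
tool [[-0.0, 0.219, -0.976], [0.001, -0.976, -0.219], [-1.0, -0.001, -0.0]]
rack [[0.5182, -0.0063, 0.006], [0.6442, -0.0114, 0.006], [0.6396, -0.302, 0.006], [0.511, -0.292, 0.006]] [ 0.5783 -0.1529  0.006 ]
pad px 373.90277777777777 137.70833333333334 72 [ 0.5775498  -0.22751733  0.009     ]
hub [0.51600818 0.18459364 0.09192124]
```

View pics/t1.png

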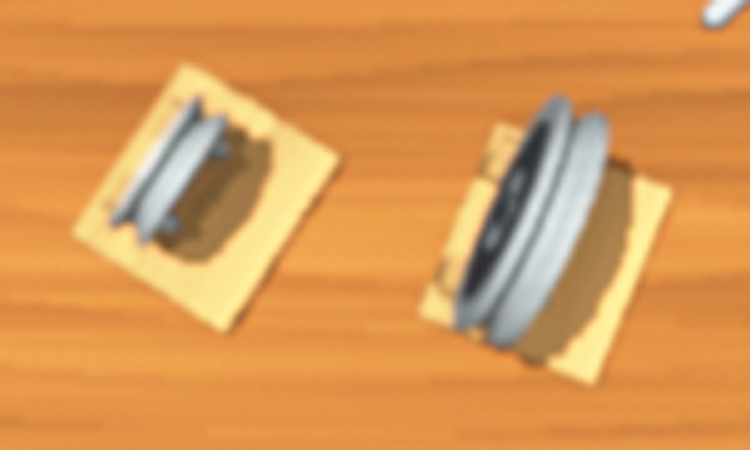

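View pics/s1.png

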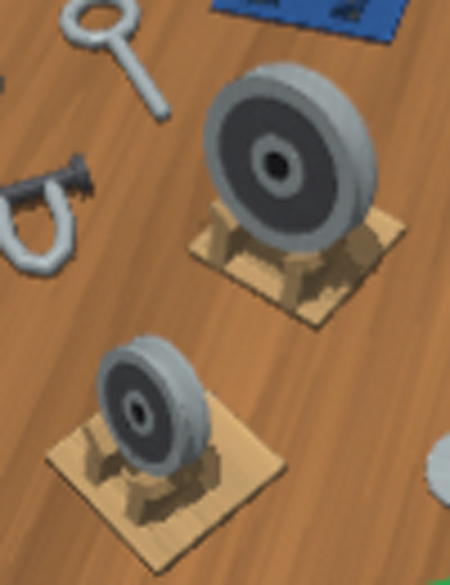

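The close crops confirm the choice: the large steel sheave has its hub at crop (503,213) in the top view and (277,165) in the side view. It leans toward image-right, onto its pins. I'll compute its pose.

Run:
```python
from h import *
import pickle
F=pickle.load(open("f0.pkl","rb"));T,S=F["top"],F["side"]
t=lambda a,b:(100+a/5-.4,105+b/5-.4)
s=lambda a,b:(150+a/4.5-.4,180+b/4.5-.4)
hub=tri(ray(T,*t(503,213)),ray(S,*s(277,165)));print("hub",hub.round(4))
C=np.array([onz(T,*t(*p),0.01) for p in((672,187),(596,383),(420,310),(497,125))]);print(C.round(4).tolist())
d1=(C[0]-C[1])+(C[3]-C[2]);d2=(C[3]-C[0])+(C[2]-C[1])
print(np.degrees(np.arctan2(d1[1],d1[0])),np.degrees(np.arctan2(d2[1],d2[0])),np.linalg.norm(d1)/2,np.linalg.norm(d2)/2)
n=d2/np.linalg.norm(d2) # toward +y side, horizontal
n0=np.array([-d1[1],d1[0],0]);n0/=np.linalg.norm(n0); n0*=np.sign(n0@d2); h=n+n0;h/=np.linalg.norm(h)
a=np.cos(np.radians(20))*h+np.array([0,0,np.sin(np.radians(20))])
z=-np.sin(np.radians(20))*h+np.array([0,0,np.cos(np.radians(20))])
c=hub-.011*a;print("h",h,"centre",c,"top",c+.055*z)
for k in(1,-1):print("check rim front/back top px t1",(proj(T,c+.055*z+k*.011*a)-[99.6,104.6])*5,(proj(S,c+.055*z+k*.011*a)-[149.6,179.6])*4.5)
for k in(1,-1):
  x=np.cross(a,z);print("x ends top", (proj(T,c+.011*a+k*.055*x)-[99.6,104.6])*5,(proj(S,c+.011*a+k*.055*x)-[149.6,179.6])*4.5)
Rt=R.from_rotvec(bot.observe()["tool_rot"]).as_matrix();ty=Rt[:,1]
ang=np.arctan2(np.cross(ty[:2],h[:2]),ty[:2]@h[:2]);print("world-z angle tooly->h",np.degrees(ang),"yaw cmd(about -z)",-ang)
g=c+.043*z;print("grasp pt",g,"tcp z",g[2]+.155)
```

```text
hub [0.5308 0.1779 0.0848]
[[0.5603, 0.1086, 0.01], [0.4668, 0.1426, 0.01], [0.5002, 0.2258, 0.01], [0.5891, 0.1919, 0.01]]
-20.416595874792478 69.53980676798874 0.09726738998257567 0.0888614159999819
h [0.34920005 0.9370482  0.        ] centre [0.52720509 0.16821434 0.08103167] top [0.52063625 0.15058742 0.13271476]
check rim front/back top px t1 [530.4457847  205.01280996] [289.46260002  83.55273584]
check rim front/back top px t1 [580.37746929 227.22620365] [312.75620384  70.14616572]
x ends top [550.9472109   97.20327517] [201.44792005 124.63977375]
x ends top [455.06287135 333.56401615] [353.49683222 206.60567697]
world-z angle tooly->h 146.90956096065523 yaw cmd(about -z) -2.5640555414227575
grasp pt [0.52206945 0.15443329 0.12143845] tcp z 0.2764384520656137<stdin>:19: DeprecationWarning: Arrays of 2-dimensional vectors are deprecated. Use arrays of 3-dimensional vectors instead. (deprecated in NumPy 2.0)
```

```bash
r='python3 -m handwheel'
python3 -m handwheel '[{"y":-0.037,"z":-0.030,"gripper":1},{"y":-0.037,"z":-0.030},{"y":-0.037,"z":-0.030},{"y":-0.037,"z":-0.030},{"y":-0.037,"z":-0.030}]'
python3 -m handwheel '[{"y":-0.037,"z":-0.030},{"y":-0.037,"z":-0.030},{"y":-0.037,"z":-0.030},{"y":-0.037,"z":-0.030},{"y":-0.037,"z":-0.030}]'
python3 -m handwheel '[{"y":-0.037,"z":-0.030},{"y":-0.037,"z":-0.030},{"y":-0.037,"z":-0.030},{"y":-0.037,"z":-0.030},{"y":-0.037,"z":-0.030}]'
python3 -m handwheel '[{"yaw":0.144},{"yaw":0.144},{"yaw":0.144},{"yaw":0.146}]'
cat > go.py <<'E'
import sys
from h import *
# usage: go.py gx gy gz [h angle deg of tool y] -> remaining shift in tool axes for grasp point
g=np.array(list(map(float,sys.argv[1:4])))
o=bot.observe();M=R.from_rotvec(o["tool_rot"]).as_matrix()
p=np.array(o["tcp_pos"])+M[:,0]*bot.tcp_to_grasp
print("t",round(o["t"],2),"grasp",p.round(4),"tool-shift",(M.T@(g-p)).round(4),"down",M[:,0].round(3),"ty deg",np.degrees(np.arctan2(M[1,1],M[0,1])).round(2),"w",o["gripper_width"],"F",np.round(o["wrist_force"],1),"M",np.round(o["ft_torque"],2),"j6",o["joints"][5])
if len(sys.argv)>4:
    d=np.radians(float(sys.argv[4]))-np.arctan2(M[1,1],M[0,1]);print("yaw",-((d+np.pi/2)%np.pi-np.pi/2))
E
python3 go.py 0.522 0.154 0.121 69.6
```

```text
t 0.1 grasp [ 0.1368 -0.6094  0.2493] tool-shift [ 0.1292 -0.6603 -0.543 ] down [-0.     0.001 -1.   ] ty deg -77.35 w 1.0046888624923522 F [-0.3 -0.  -1.1] M [-0.03  0.01 -0.02] j6 -0.00241169150452165
yaw 0.5768670007953407validation failed for argument at $[0]...
validation failed for argument at $[0]...
validation failed for argument at $[0]...
validation failed for argument at $[0]...
```

Each row probably has to carry every key. I'll retry with full rows.

```bash
for i in 1 2 3; do :; done
python3 -m handwheel '[{"x":0,"y":-0.037,"z":-0.030,"yaw":0,"gripper":1},{"x":0,"y":-0.037,"z":-0.030,"yaw":0,"gripper":1},{"x":0,"y":-0.037,"z":-0.030,"yaw":0,"gripper":1},{"x":0,"y":-0.037,"z":-0.030,"yaw":0,"gripper":1},{"x":0,"y":-0.037,"z":-0.030,"yaw":0,"gripper":1}]'
python3 -m handwheel '[{"x":0,"y":-0.037,"z":-0.030,"yaw":0,"gripper":1},{"x":0,"y":-0.037,"z":-0.030,"yaw":0,"gripper":1},{"x":0,"y":-0.037,"z":-0.030,"yaw":0,"gripper":1},{"x":0,"y":-0.037,"z":-0.030,"yaw":0,"gripper":1},{"x":0,"y":-0.037,"z":-0.030,"yaw":0,"gripper":1}]'
python3 -m handwheel '[{"x":0,"y":-0.037,"z":-0.030,"yaw":0,"gripper":1},{"x":0,"y":-0.037,"z":-0.030,"yaw":0,"gripper":1},{"x":0,"y":-0.037,"z":-0.030,"yaw":0,"gripper":1},{"x":0,"y":-0.037,"z":-0.030,"yaw":0,"gripper":1},{"x":0,"y":-0.037,"z":-0.030,"yaw":0,"gripper":1}]'
python3 -m handwheel '[{"x":0,"y":0,"z":0,"yaw":0.144,"gripper":1},{"x":0,"y":0,"z":0,"yaw":0.144,"gripper":1},{"x":0,"y":0,"z":0,"yaw":0.144,"gripper":1},{"x":0,"y":0,"z":0,"yaw":0.144,"gripper":1}]'
python3 go.py 0.522 0.154 0.121 69.6
```

```text
t: 0.6
tcp_pos: [0.2431, -0.3935, 0.4014]
tool_rot: [2.108, 0.228, -2.11]
wrist_force: [0.6, -0.1, -0.4]
gripper_width: 1.003
t: 1.1
tcp_pos: [0.3519, -0.1717, 0.4014]
tool_rot: [2.111, 0.225, -2.111]
wrist_force: [0.9, -0.6, 0.3]
gripper_width: 0.998
t: 1.6
tcp_pos: [0.4613, 0.051, 0.4021]
tool_rot: [2.112, 0.225, -2.109]
wrist_force: [1.9, -1.3, -0.1]
gripper_width: 1.004
t: 2.0
tcp_pos: [0.4633, 0.0582, 0.401]
tool_rot: [-2.016, 0.379, 2.016]
wrist_force: [-0.1, 0.4, 0.2]
gripper_width: 1.001
t 2.0 grasp [0.4634 0.0586 0.2463] tool-shift [ 0.1255 -0.11   -0.0198] down [ 0.     0.002 -1.   ] ty deg -111.4 w 1.0014979330879301 F [-0.1  0.4  0.2] M [0.02 0.03 0.02] j6 2.0641132894591183
yaw -0.017426394002969303
```

```bash
python3 -m handwheel '[{"x":0,"y":-0.037,"z":-0.007,"yaw":-0.017,"gripper":1},{"x":0.02,"y":-0.037,"z":-0.007,"yaw":0,"gripper":1},{"x":0.025,"y":-0.036,"z":-0.007,"yaw":0,"gripper":1},{"x":0,"y":0,"z":0,"yaw":0,"gripper":1}]'
python3 - <<'E'
from h import *
f=bot.grab_frame("wrist");save(f,"w1.png",s=1.5)
c=np.array([.5272,.1682,.081]);h=np.array([.3492,.937,0]);s,k=np.sin(np.radians(20)),np.cos(np.radians(20))
a=k*h+[0,0,s];z=-s*h+np.array([0,0,k]);x=np.cross(a,z)
for n,p in dict(topf=c+.055*z+.011*a,topb=c+.055*z-.011*a,xr=c+.055*x+.011*a,xl=c-.055*x+.011*a,hub=c+.011*a).items():print(n,proj(f,p)*1.5)
E
python3 go.py 0.522 0.154 0.121 69.6
```

```text
t: 2.4
tcp_pos: [0.5239, 0.1563, 0.3547]
tool_rot: [-2.023, 0.369, 2.02]
wrist_force: [0.0, 0.2, -1.1]
gripper_width: 1.0
topf [368.39585288 332.57941232]
topb [416.46392798 326.2757195 ]
xr [331.36752085 191.59541813]
xl [337.96143812 393.51692168]
hub [334.70637046 298.50199422]
t 2.45 grasp [0.5235 0.1554 0.2012] tool-shift [0.0801 0.002  0.001 ] down [ 0.002  0.002 -1.   ] ty deg -110.84 w 0.9965722471350827 F [ 0.5 -0.   0.1] M [-0.02  0.    0.  ] j6 2.2191604685881963
yaw -0.007735117159962002
```

View pics/w1.png

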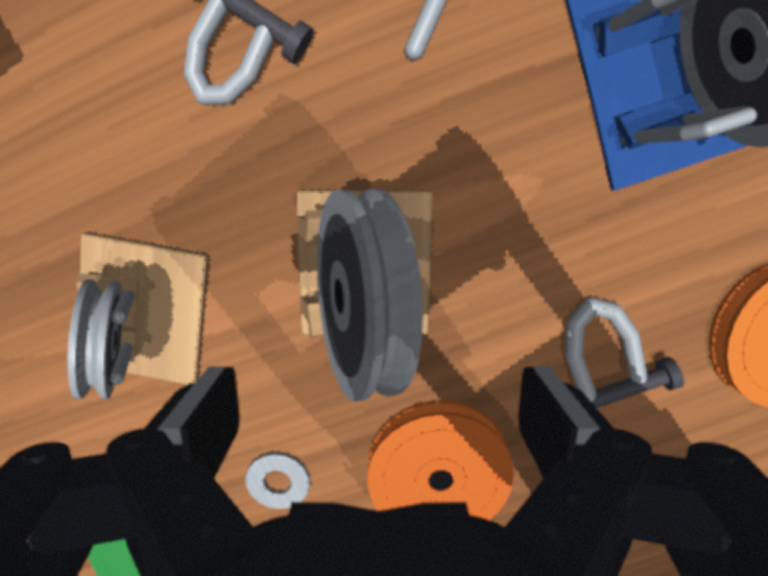

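The wrist view shows the hub at (338,297) against a predicted (335,298), and the stand is square to the jaws. The pose is good, so I'll descend and close.

```bash
python3 -m handwheel '[{"x":0.03,"y":0.002,"z":0.001,"yaw":-0.008,"gripper":1},{"x":0.03,"y":0,"z":0,"yaw":0,"gripper":1},{"x":0.018,"y":0,"z":0,"yaw":0,"gripper":1},{"x":0,"y":0,"z":0,"yaw":0,"gripper":1}]'
python3 go.py 0.522 0.154 0.121 69.6
python3 -m handwheel '[{"x":0,"y":0,"z":0,"yaw":0,"gripper":0.6},{"x":0,"y":0,"z":0,"yaw":0,"gripper":0.45},{"x":0,"y":0,"z":0,"yaw":0,"gripper":0.4},{"x":0,"y":0,"z":0,"yaw":0,"gripper":0.36}]'
python3 go.py 0.522 0.154 0.121 69.6
python3 - <<'E'
from h import *
w=bot.grab_frame("wrist")["image"];s=bot.grab_frame("side")["image"][150:300,130:330]
im=np.hstack([cv2.resize(w[100:300,120:400],(420,300)),cv2.resize(s,(380,300))])
cv2.imwrite("pics/c2.png",im[:,:,::-1])
E
```

```text
t: 2.85
tcp_pos: [0.521, 0.1519, 0.2778]
tool_rot: [-2.031, 0.362, 2.025]
wrist_force: [0.6, -0.3, -0.4]
gripper_width: 1.001
t 2.85 grasp [0.5214 0.1521 0.1231] tool-shift [ 0.0021 -0.002   0.0002] down [ 0.003  0.001 -1.   ] ty deg -110.33 w 1.00058418356317 F [ 0.6 -0.3 -0.4] M [ 0.03  0.05 -0.  ] j6 2.206419890682161
yaw 0.0012550443540089162
t: 3.25
tcp_pos: [0.5217, 0.151, 0.2821]
tool_rot: [-2.033, 0.361, 2.019]
wrist_force: [-1.1, 4.6, 0.2]
gripper_width: 0.363
t 3.25 grasp [0.5229 0.1514 0.1274] tool-shift [ 0.0064 -0.0021  0.0017] down [ 0.008  0.003 -1.   ] ty deg -110.41 w 0.36349282324536664 F [-1.1  4.6  0.2] M [0.84 0.1  0.07] j6 2.205703922532147
yaw -0.0002524598772541964
```

View pics/c2.png

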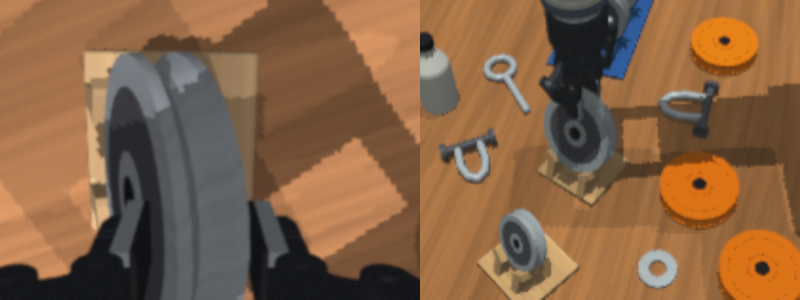

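The fingers straddle the rim and the left pad is just touching. The arm has drifted up about 5 mm, so I'll correct that and close.

```bash
python3 -m handwheel '[{"x":0.007,"y":-0.002,"z":0,"yaw":0,"gripper":0.36},{"x":0.0,"y":0,"z":0,"yaw":0,"gripper":0.3},{"x":0,"y":0,"z":0,"yaw":0,"gripper":0.25},{"x":0,"y":0,"z":0,"yaw":0,"gripper":0.2}]'
python3 go.py 0.522 0.154 0.121 69.6
python3 -m handwheel '[{"x":0,"y":0,"z":0,"yaw":0,"gripper":0.1},{"x":0,"y":0,"z":0,"yaw":0,"gripper":0.0},{"x":0,"y":0,"z":0,"yaw":0,"gripper":0},{"x":0,"y":0,"z":0,"yaw":0,"gripper":0}]'
python3 go.py 0.522 0.154 0.121 69.6
```

```text
t: 3.75
tcp_pos: [0.5248, 0.1557, 0.28]
tool_rot: [-2.037, 0.353, 2.007]
wrist_force: [-2.8, 4.6, 4.0]
gripper_width: 0.31
t 3.75 grasp [0.5273 0.1572 0.1253] tool-shift [0.0042 0.0049 0.0039] down [ 0.017  0.009 -1.   ] ty deg -110.49 w 0.31005582267303405 F [-2.8  4.6  4. ] M [1.44 0.25 0.13] j6 2.208851649314559
yaw -0.0014955402738561219
t: 4.15
tcp_pos: [0.5257, 0.159, 0.283]
tool_rot: [-2.036, 0.345, 1.999]
wrist_force: [-3.1, 5.2, 7.6]
gripper_width: 0.285
t 4.15 grasp [0.529  0.1616 0.1284] tool-shift [0.0071 0.0098 0.004 ] down [ 0.021  0.017 -1.   ] ty deg -110.56 w 0.285258302815828 F [-3.1  5.2  7.6] M [1.61 0.32 0.09] j6 2.2088231843401935
yaw -0.0028021466612155876
```

```bash
python3 -m handwheel '[{"x":0,"y":0,"z":0,"yaw":0,"gripper":0},{"x":0,"y":0,"z":0,"yaw":0,"gripper":0.0},{"x":0,"y":0,"z":0,"yaw":0,"gripper":0}]'
python3 go.py 0.522 0.154 0.121 69.6
python3 - <<'E'
from h import *
w=bot.grab_frame("wrist")["image"];s=bot.grab_frame("side")["image"][150:300,130:330]
im=np.hstack([cv2.resize(w[100:300,120:400],(420,300)),cv2.resize(s,(380,300))])
cv2.imwrite("pics/c3.png",im[:,:,::-1])
E
```

```text
t: 4.45
tcp_pos: [0.5261, 0.1606, 0.2842]
tool_rot: [-2.036, 0.342, 1.996]
wrist_force: [-1.3, 4.3, 3.7]
gripper_width: 0.278
t 4.45 grasp [0.5297 0.1637 0.1296] tool-shift [0.0082 0.012  0.0039] down [ 0.023  0.02  -1.   ] ty deg -110.58 w 0.27834605585107614 F [-1.3  4.3  3.7] M [1.13 0.2  0.09] j6 2.2088448068967454
yaw -0.0031003606865418476
```

View pics/c3.png

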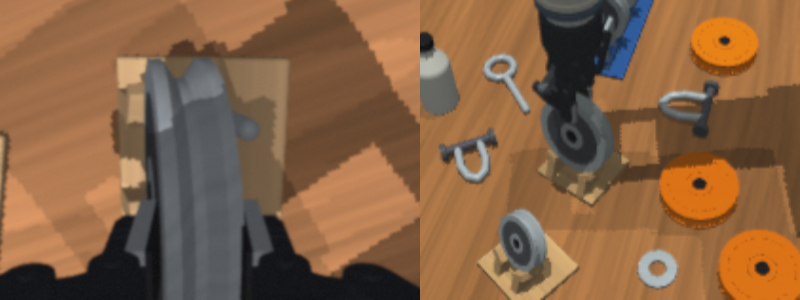

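The disc is nearly upright between the pads and clear of its pin, seen at left-crop (248,127). Lifting straight up.

```bash
python3 -m handwheel '[{"x":-0.01,"y":0,"z":0,"yaw":0,"gripper":0},{"x":-0.015,"y":0,"z":0,"yaw":0,"gripper":0},{"x":-0.02,"y":0,"z":0,"yaw":0,"gripper":0},{"x":-0.02,"y":0,"z":0,"yaw":0,"gripper":0},{"x":-0.02,"y":0,"z":0,"yaw":0,"gripper":0}]'
python3 -m handwheel '[{"x":-0.025,"y":0,"z":0,"yaw":0,"gripper":0},{"x":-0.025,"y":0,"z":0,"yaw":0,"gripper":0},{"x":-0.025,"y":0,"z":0,"yaw":0,"gripper":0},{"x":0,"y":0,"z":0,"yaw":0,"gripper":0},{"x":0,"y":0,"z":0,"yaw":0,"gripper":0}]'
python3 go.py 0.5775 -0.2275 0.255
python3 - <<'E'
from h import *
w=bot.grab_frame("wrist")["image"];s=bot.grab_frame("side")["image"][100:300,100:340]
im=np.hstack([cv2.resize(w,(400,300)),cv2.resize(s,(380,300))])
cv2.imwrite("pics/c4.png",im[:,:,::-1])
E
```

```text
t: 5.05
tcp_pos: [0.5222, 0.1582, 0.3638]
tool_rot: [-2.029, 0.349, 2.008]
wrist_force: [0.2, -0.7, -6.3]
gripper_width: 0.244
t: 5.55
tcp_pos: [0.5192, 0.1544, 0.4359]
tool_rot: [-2.025, 0.36, 2.021]
wrist_force: [-0.4, 0.1, -7.0]
gripper_width: 0.242
t 5.55 grasp [0.5196 0.1554 0.2812] tool-shift [ 0.0238  0.3383 -0.1887] down [ 0.003  0.006 -1.   ] ty deg -110.57 w 0.24209661320615752 F [-0.4  0.1 -7. ] M [-0.02  0.02 -0.01] j6 2.2121524115807882
```

View pics/c4.png

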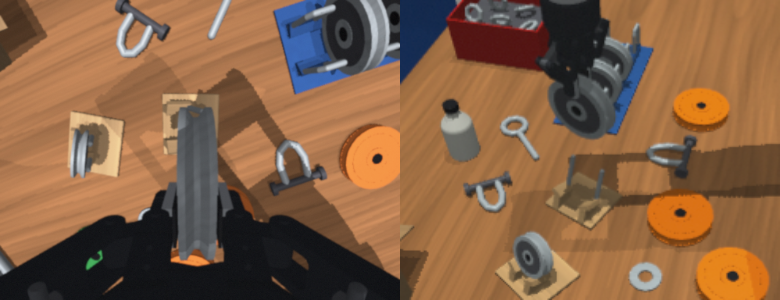

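The disc is held flush and upright, with about 7 N of weight and almost no moment. The small sheave is untouched. Carrying it to the rack.

```bash
python3 -m handwheel '[{"x":0,"y":0.02,"z":-0.011,"yaw":0,"gripper":0},{"x":0,"y":0.032,"z":-0.018,"yaw":0,"gripper":0},{"x":0,"y":0.036,"z":-0.020,"yaw":0,"gripper":0},{"x":0,"y":0.036,"z":-0.020,"yaw":0,"gripper":0},{"x":0,"y":0.036,"z":-0.020,"yaw":0,"gripper":0}]'
python3 -m handwheel '[{"x":0,"y":0.036,"z":-0.020,"yaw":0,"gripper":0},{"x":0,"y":0.036,"z":-0.020,"yaw":0,"gripper":0},{"x":0,"y":0.036,"z":-0.020,"yaw":0,"gripper":0},{"x":0,"y":0.032,"z":-0.018,"yaw":0,"gripper":0},{"x":0,"y":0.02,"z":-0.011,"yaw":0,"gripper":0}]'
python3 -m handwheel '[{"x":0,"y":0,"z":0,"yaw":-0.11,"gripper":0},{"x":0,"y":0,"z":0,"yaw":-0.11,"gripper":0},{"x":0,"y":0,"z":0,"yaw":-0.11,"gripper":0},{"x":0,"y":0,"z":0,"yaw":0,"gripper":0}]'
python3 go.py 0.5775 -0.2275 0.255 88.9
```

```text
t: 6.15
tcp_pos: [0.5454, -0.0278, 0.4254]
tool_rot: [-2.017, 0.355, 2.039]
wrist_force: [1.1, -0.6, -6.9]
gripper_width: 0.245
t: 6.65
tcp_pos: [0.5724, -0.2184, 0.4136]
tool_rot: [-2.004, 0.356, 2.051]
wrist_force: [0.9, 0.3, -6.7]
gripper_width: 0.251
t: 7.05
tcp_pos: [0.5711, -0.2233, 0.4044]
tool_rot: [-2.171, 0.006, 2.244]
wrist_force: [0.3, 0.5, -6.1]
gripper_width: 0.244
t 7.05 grasp [ 0.566  -0.2216  0.2498] tool-shift [-0.0056  0.0056 -0.0114] down [-0.033  0.011 -0.999] ty deg -90.95 w 0.24385782155219035 F [ 0.3  0.5 -6.1] M [-0.01 -0.03  0.02] j6 1.2132442356822981
yaw 0.002578173162023134
```

```bash
python3 -m handwheel '[{"x":0,"y":0.006,"z":-0.0115,"yaw":0,"gripper":0},{"x":0,"y":0,"z":0,"yaw":0,"gripper":0}]'
python3 go.py 0.5775 -0.2275 0.255 88.9
python3 - <<'E'
from h import *
fw=bot.grab_frame("wrist");ft=bot.grab_frame("top")
for n,p in dict(padc=(.5775,-.2275,.009),grasp=(.5775,-.2275,.25)).items():print(n,proj(fw,p),(proj(ft,p)-[260,80])*2.2)
cv2.imwrite("pics/c5.png",np.vstack([cv2.resize(fw["image"],(480,360)),cv2.resize(ft["image"][80:180,260:440],(480,240))])[:,:,::-1])
E
```

```text
t: 7.25
tcp_pos: [0.5829, -0.2297, 0.4016]
tool_rot: [-2.165, 0.011, 2.244]
wrist_force: [0.6, -0.1, -6.2]
gripper_width: 0.249
t 7.25 grasp [ 0.5774 -0.2278  0.247 ] tool-shift [-0.008  -0.0004  0.0002] down [-0.036  0.012 -0.999] ty deg -91.27 w 0.24891523324096124 F [ 0.6 -0.1 -6.2] M [ 0.02 -0.06 -0.04] j6 1.2162415422062791
yaw -0.002884158663661651
padc [253.38174289 160.50104831] [250.57181776 127.00255299]
grasp [249.04165634 272.39856166] [360.90872297  57.49948011]
```

View pics/c5.png

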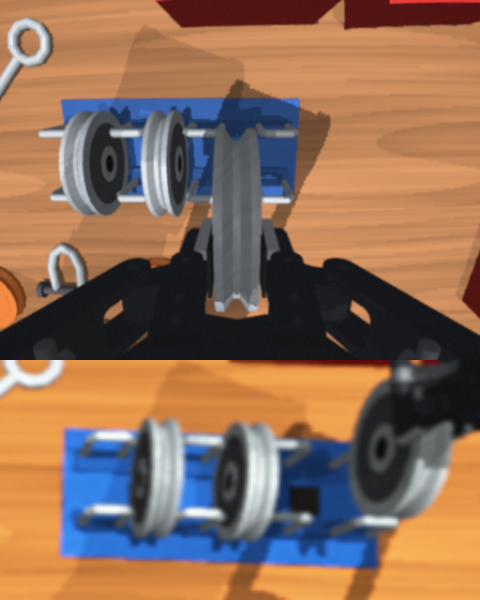

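In the wrist view the disc centre line (column about 253) coincides with the projected pad (253). The pad in the top view at (304,500) confirms the slot position. I'll lower to just above the tines and recheck.

```bash
python3 -m handwheel '[{"x":0.02,"y":0,"z":-0.001,"yaw":0,"gripper":0},{"x":0.02,"y":0,"z":-0.001,"yaw":0,"gripper":0},{"x":0.01,"y":0,"z":0,"yaw":0,"gripper":0},{"x":0,"y":0,"z":0,"yaw":0,"gripper":0}]'
python3 go.py 0.5775 -0.2275 0.109 88.9
python3 - <<'E'
from h import *
fw=bot.grab_frame("wrist");fs=bot.grab_frame("side")
Y=np.array([np.cos(np.radians(88.9)),np.sin(np.radians(88.9)),0]);X=np.array([Y[1],-Y[0],0]);c=np.array([.5775,-.2275,0])
for sx in(.034,-.034):
  for sy in(.022,-.022):print(sx,sy,"hoop top inner px*1.5",proj(fw,c+sx*X+sy*Y+[0,0,.084])*1.5)
a=cv2.resize(fw["image"],(768,576))[120:520,180:580]
cv2.imwrite("pics/c6.png",np.hstack([a,cv2.resize(fs["image"][80:220,170:310],(400,400))])[:,:,::-1])
E
```

```text
t: 7.75
tcp_pos: [0.5823, -0.228, 0.3506]
tool_rot: [-2.162, 0.014, 2.243]
wrist_force: [0.8, 0.7, -7.4]
gripper_width: 0.244
t 7.75 grasp [ 0.5766 -0.2261  0.196 ] tool-shift [ 0.0869  0.0024 -0.0041] down [-0.036  0.013 -0.999] ty deg -91.42 w 0.24414589726734737 F [ 0.8  0.7 -7.4] M [ 0.01 -0.13  0.02] j6 1.2211144521760475
yaw -0.005641128602599466
0.034 0.022 hoop top inner px*1.5 [336.66439317 221.59559019]
0.034 -0.022 hoop top inner px*1.5 [426.14885657 221.28638286]
-0.034 0.022 hoop top inner px*1.5 [340.69368515 348.41708891]
-0.034 -0.022 hoop top inner px*1.5 [423.00460204 348.38964398]
```

View pics/c6.png

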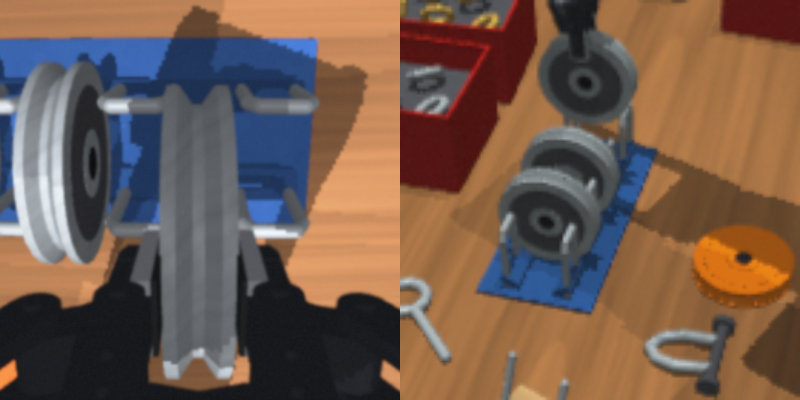

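The hoop tips at left-crop (160,104) and (243,104) match the predicted slot edges (157 and 246), and the disc sits between them. Lowering.

```bash
python3 -m handwheel '[{"x":0.01,"y":0.002,"z":-0.003,"yaw":0,"gripper":0},{"x":0.015,"y":0,"z":-0.001,"yaw":0,"gripper":0},{"x":0.015,"y":0,"z":0,"yaw":0,"gripper":0},{"x":0.01,"y":0,"z":-0.001,"yaw":0,"gripper":0},{"x":0,"y":0,"z":0,"yaw":0,"gripper":0}]'
python3 go.py 0.5785 -0.228 0.109 88.9
python3 -m handwheel '[{"x":0.008,"y":0,"z":0,"yaw":0,"gripper":0},{"x":0.008,"y":0,"z":-0.001,"yaw":0,"gripper":0},{"x":0,"y":0,"z":0,"yaw":0,"gripper":0}]'
python3 go.py 0.5785 -0.228 0.109 88.9
```

```text
t: 8.35
tcp_pos: [0.5871, -0.2303, 0.2998]
tool_rot: [-2.169, 0.016, 2.238]
wrist_force: [0.2, 0.4, -7.1]
gripper_width: 0.246
t 8.35 grasp [ 0.5823 -0.2287  0.1452] tool-shift [ 0.0363 -0.0003  0.0027] down [-0.031  0.01  -0.999] ty deg -91.43 w 0.2463141973707019 F [ 0.2  0.4 -7.1] M [ 0.01 -0.03  0.01] j6 1.2210697654853604
yaw -0.0057934989290346905
t: 8.65
tcp_pos: [0.5877, -0.2301, 0.2821]
tool_rot: [-2.169, 0.016, 2.238]
wrist_force: [0.3, 0.3, -6.7]
gripper_width: 0.243
t 8.65 grasp [ 0.5828 -0.2285  0.1275] tool-shift [ 0.0186 -0.0002  0.0037] down [-0.031  0.011 -0.999] ty deg -91.44 w 0.24274753892763157 F [ 0.3  0.3 -6.7] M [-0.03 -0.04 -0.05] j6 1.2217358608490574
yaw -0.00585089264139782
```

No contact yet. I'll ease it down in small steps with the grip on, fixing the small x offset as I go.

```bash
python3 -m handwheel '[{"x":0.005,"y":0,"z":0.003,"yaw":0,"gripper":0},{"x":0.004,"y":0,"z":0,"yaw":0,"gripper":0},{"x":0.0,"y":0,"z":0,"yaw":0,"gripper":0}]'
python3 go.py 0.5785 -0.228 0.109
python3 -m handwheel '[{"x":0.003,"y":0,"z":0,"yaw":0,"gripper":0},{"x":0.003,"y":0,"z":0,"yaw":0,"gripper":0},{"x":0.0,"y":0,"z":0,"yaw":0,"gripper":0}]'
python3 go.py 0.5785 -0.228 0.109
python3 -m handwheel '[{"x":0.003,"y":0,"z":0,"yaw":0,"gripper":0},{"x":0.0,"y":0,"z":0,"yaw":0,"gripper":0}]'
python3 go.py 0.5785 -0.228 0.109
python3 - <<'E'
from h import *
fw=bot.grab_frame("wrist");fs=bot.grab_frame("side")
a=cv2.resize(fw["image"],(768,576))[120:520,180:580]
cv2.imwrite("pics/c7.png",np.hstack([a,cv2.resize(fs["image"][80:220,170:310],(400,400))])[:,:,::-1])
E
```

```text
t: 8.95
tcp_pos: [0.5843, -0.2301, 0.2729]
tool_rot: [-2.17, 0.017, 2.238]
wrist_force: [-0.7, 0.3, -6.2]
gripper_width: 0.242
t 8.95 grasp [ 0.5796 -0.2285  0.1183] tool-shift [ 0.0093 -0.0004  0.0008] down [-0.031  0.01  -0.999] ty deg -91.43 w 0.24182580035061332 F [-0.7  0.3 -6.2] M [-0.01 -0.06 -0.02] j6 1.2200125802246646
t: 9.25
tcp_pos: [0.5849, -0.2303, 0.2728]
tool_rot: [-2.173, 0.018, 2.235]
wrist_force: [0.7, 0.5, -7.3]
gripper_width: 0.243
t 9.25 grasp [ 0.5806 -0.2289  0.1181] tool-shift [ 0.0092 -0.0008  0.0018] down [-0.028  0.009 -1.   ] ty deg -91.44 w 0.24250009260974414 F [ 0.7  0.5 -7.3] M [ 0.   -0.11 -0.01] j6 1.2199324209448896
t: 9.45
tcp_pos: [0.5854, -0.2305, 0.273]
tool_rot: [-2.177, 0.019, 2.233]
wrist_force: [0.6, 1.0, -6.8]
gripper_width: 0.244
t 9.45 grasp [ 0.5815 -0.2292  0.1184] tool-shift [ 0.0095 -0.0011  0.0028] down [-0.025  0.008 -1.   ] ty deg -91.44 w 0.2435348889473122 F [ 0.6  1.  -6.8] M [-0.03 -0.09 -0.  ] j6 1.2199166118635916
```

View pics/c7.png

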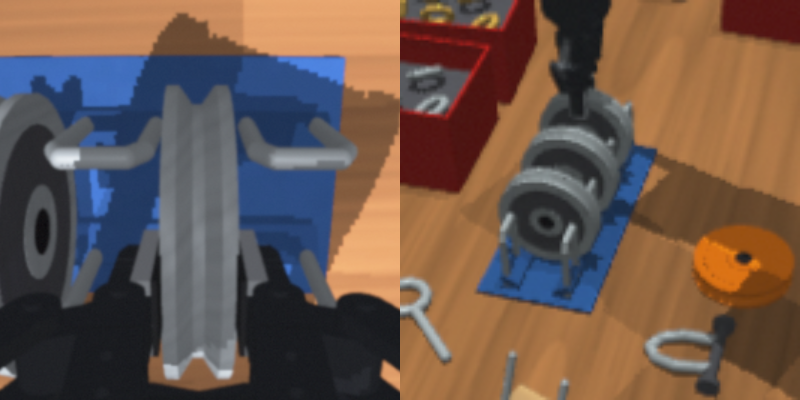

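The disc is inside the slot between the hoops (edges at 162 and 238). The 3 mm steps did not move the arm and the force is unchanged, so there is no contact yet. I'll use 5 mm steps.

```bash
python3 -m handwheel '[{"x":0.005,"y":0,"z":0.003,"yaw":0,"gripper":0},{"x":0.0,"y":0,"z":0,"yaw":0,"gripper":0}]'
python3 go.py 0.5785 -0.228 0.109
python3 -m handwheel '[{"x":0.006,"y":0,"z":0,"yaw":0,"gripper":0},{"x":0.0,"y":0,"z":0,"yaw":0,"gripper":0}]'
python3 go.py 0.5785 -0.228 0.109
```

```text
t: 9.75
tcp_pos: [0.5842, -0.2309, 0.2735]
tool_rot: [-2.185, 0.021, 2.226]
wrist_force: [-0.0, 0.5, -6.7]
gripper_width: 0.244
t 9.75 grasp [ 0.5813 -0.2299  0.1188] tool-shift [ 0.0099 -0.0017  0.0027] down [-0.019  0.007 -1.   ] ty deg -91.45 w 0.243881339978454 F [-0.   0.5 -6.7] M [-0.09 -0.05 -0.03] j6 1.218159195659239
t: 9.95
tcp_pos: [0.5849, -0.2314, 0.2742]
tool_rot: [-2.189, 0.023, 2.224]
wrist_force: [0.1, 0.5, -6.3]
gripper_width: 0.248
t 9.95 grasp [ 0.5826 -0.2307  0.1196] tool-shift [ 0.0106 -0.0025  0.004 ] down [-0.015  0.005 -1.   ] ty deg -91.44 w 0.24825760277987544 F [ 0.1  0.5 -6.3] M [-0.03 -0.1   0.05] j6 1.2180556128224131
```

```bash
python3 - <<'E'
from h import *
o=bot.observe();print(np.round(o["joints"],3),np.round(o["qd"],3),np.round(o["joint_torque"],1))
E
python3 -m handwheel '[{"x":0.01,"y":0,"z":0.003,"yaw":0,"gripper":0}]'
python3 - <<'E'
from h import *
o=bot.observe();print(np.round(o["joints"],3),np.round(o["qd"],3),np.round(o["joint_torque"],1))
E
python3 go.py 0.5785 -0.228 0.109
```

```text
[-0.379  0.506  1.72  -0.002  0.932  1.218] [-0.002 -0.029 -0.018 -0.     0.028  0.001] [  0.1 -71.8 -31.8   0.    0.6  -0. ]
t: 10.05
tcp_pos: [0.5836, -0.2318, 0.2702]
tool_rot: [-2.196, 0.025, 2.218]
wrist_force: [-16.5, 9.9, 82.8]
gripper_width: 0.246
[-3.800e-01  5.080e-01  1.727e+00 -1.000e-03  9.170e-01  1.216e+00] [-0.017  0.033  0.085  0.008 -0.145 -0.013] [ -1.2 -15.7 -14.   -1.1  -7.1   0.2]
t 10.05 grasp [ 0.5821 -0.2313  0.1155] tool-shift [ 0.0066 -0.0032  0.0036] down [-0.01   0.003 -1.   ] ty deg -91.45 w 0.24599499641616673 F [-16.5   9.9  82.8] M [2.74 2.72 0.1 ] j6 1.216332291276668
```

The disc meets the saddle at grasp z of about 0.118, so the pads hold it only about 4 mm below the rim top. It was already down. I'll relax and look before opening.

```bash
python3 -m handwheel '[{"x":0,"y":0,"z":0,"yaw":0,"gripper":0},{"x":0.0,"y":0,"z":0,"yaw":0,"gripper":0},{"x":0.0,"y":0,"z":0,"yaw":0,"gripper":0}]'
python3 go.py 0.5785 -0.228 0.118
python3 - <<'E'
from h import *
fw=bot.grab_frame("wrist");fs=bot.grab_frame("side")
# expected seated rim top / centre in the side view, and same for racked neighbours
Y=np.array([np.cos(np.radians(88.9)),np.sin(np.radians(88.9)),0])
for k in(0,75,150):
  c=np.array([.5775,-.2275,0])+Y*k/1000
  print(k,"top",(proj(fs,c+[0,0,.122])-[170,80])*400/140,"hub",(proj(fs,c+Y*.011+[0,0,.067])-[170,80])*400/140)
a=cv2.resize(fw["image"],(768,576))[120:520,180:580]
cv2.imwrite("pics/c8.png",np.hstack([a,cv2.resize(fs["image"][80:220,170:310],(400,400))])[:,:,::-1])
E
```

```text
t: 10.35
tcp_pos: [0.5838, -0.2319, 0.2705]
tool_rot: [-2.199, 0.025, 2.216]
wrist_force: [-2.7, 1.4, 4.9]
gripper_width: 0.246
t 10.35 grasp [ 0.5826 -0.2315  0.1158] tool-shift [-0.0022 -0.0034  0.0043] down [-0.007  0.002 -1.   ] ty deg -91.46 w 0.2457536839940746 F [-2.7  1.4  4.9] M [0.23 0.23 0.01] j6 1.2162291069932452
0 top [183.15841941  91.93559683] hub [182.18998078 136.95801731]
75 top [163.77761692 131.11313295] hub [163.27342343 176.93299871]
150 top [142.70883658 173.68882371] hub [142.75235328 220.28599073]
```

View pics/c8.png

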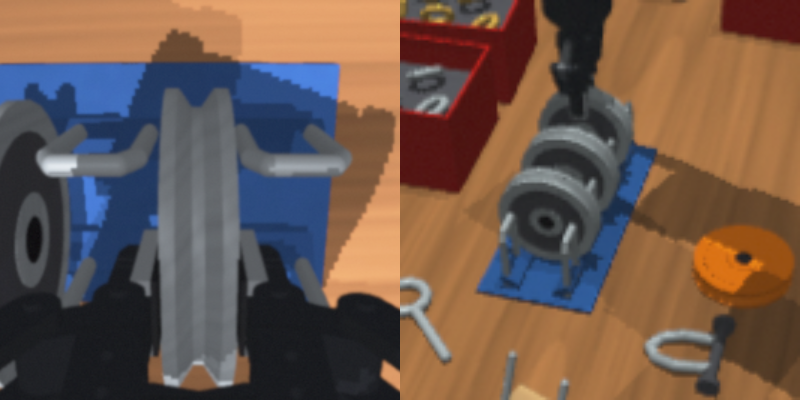

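Wrist force is now +4.9 N where it was −7 N hanging, so the saddle carries the disc. The rim tops line up with the neighbours. I'll shift 3–4 mm toward the slot centre and then release gently.

```bash
python3 -m handwheel '[{"x":-0.002,"y":-0.004,"z":0.003,"yaw":0,"gripper":0},{"x":0,"y":0,"z":0,"yaw":0,"gripper":0},{"x":0,"y":0,"z":0,"yaw":0,"gripper":0}]'
python3 go.py 0.5785 -0.228 0.118
python3 -m handwheel '[{"x":0,"y":0,"z":0,"yaw":0,"gripper":0.28},{"x":0,"y":0,"z":0,"yaw":0,"gripper":0.32},{"x":0,"y":0,"z":0,"yaw":0,"gripper":0.4},{"x":0,"y":0,"z":0,"yaw":0,"gripper":0.5},{"x":0,"y":0,"z":0,"yaw":0,"gripper":0.5}]'
python3 go.py 0.5785 -0.228 0.118
python3 - <<'E'
from h import *
fw=bot.grab_frame("wrist");fs=bot.grab_frame("side")
a=cv2.resize(fw["image"],(768,576))[120:520,180:580]
cv2.imwrite("pics/c9.png",np.hstack([a,cv2.resize(fs["image"][80:220,170:310],(400,400))])[:,:,::-1])
E
```

```text
t: 10.75
tcp_pos: [0.5799, -0.2271, 0.2698]
tool_rot: [-2.194, 0.024, 2.219]
wrist_force: [-0.2, 0.7, -7.1]
gripper_width: 0.243
t 10.75 grasp [ 0.5782 -0.2265  0.1151] tool-shift [-0.0029  0.0014 -0.0003] down [-0.011  0.004 -1.   ] ty deg -91.46 w 0.2433627339637393 F [-0.2  0.7 -7.1] M [-0.06 -0.12  0.03] j6 1.2209681855639016
t: 11.25
tcp_pos: [0.5812, -0.2276, 0.2714]
tool_rot: [-2.199, 0.025, 2.216]
wrist_force: [0.3, 0.5, -0.9]
gripper_width: 0.497
t 11.25 grasp [ 0.58   -0.2272  0.1167] tool-shift [-0.0013  0.0008  0.0015] down [-0.008  0.002 -1.   ] ty deg -91.45 w 0.4968400167000752 F [ 0.3  0.5 -0.9] M [0.01 0.01 0.02] j6 1.2209936881780483
```

The viewer limit is reached, so I'll check numerically from here. The force is now about 0, so the disc is released. Retreating straight up.

```bash
python3 -m handwheel '[{"x":-0.015,"y":0,"z":0,"yaw":0,"gripper":0.5},{"x":-0.02,"y":0,"z":0,"yaw":0,"gripper":0.5},{"x":-0.03,"y":0,"z":0,"yaw":0,"gripper":0.5},{"x":-0.04,"y":0,"z":0,"yaw":0,"gripper":0.5},{"x":-0.04,"y":0,"z":0,"yaw":0,"gripper":0.5}]'
python3 -m handwheel '[{"x":-0.04,"y":0,"z":0.04,"yaw":0,"gripper":0.5},{"x":-0.03,"y":0,"z":0.05,"yaw":0,"gripper":0.5},{"x":0,"y":0,"z":0.05,"yaw":0,"gripper":0.5},{"x":0,"y":0,"z":0.05,"yaw":0,"gripper":0.5},{"x":0,"y":0,"z":0,"yaw":0,"gripper":0.5}]'
python3 go.py 0.5785 -0.228 0.118
python3 - <<'E'
from h import *
import pickle
fs=bot.grab_frame("side");ft=bot.grab_frame("top");pickle.dump((fs,ft,bot.grab_frame("wrist")),open("f1.pkl","wb"))
Y=np.array([np.cos(np.radians(88.9)),np.sin(np.radians(88.9)),0])
# grey mask in top view over rack: per-sheave blobs vs predicted rim-top
hsv=cv2.cvtColor(ft["image"],cv2.COLOR_RGB2HSV)
g=(hsv[...,1]<50).astype(np.uint8);g=cv2.morphologyEx(g,cv2.MORPH_OPEN,np.ones((5,5),np.uint8))
n,l,st,ce=cv2.connectedComponentsWithStats(g)
for i in range(1,n):
  if 280<ce[i][0]<430 and 90<ce[i][1]<180:print(st[i],ce[i].round(1))
for k in(0,75,150):
  c=np.array([.5775,-.2275,0])+Y*k/1000;X=np.array([Y[1],-Y[0],0])
  print(k,[proj(ft,c+s*Y*.011+[0,0,.122]).round(1).tolist() for s in(1,-1)],[proj(ft,c+s*X*.055+[0,0,.067]).round(1).tolist() for s in(1,-1)])
# side view dark hub
v=fs["image"][80:220,170:310].astype(int).max(2)
for k in(0,75,150):
  c=np.array([.5775,-.2275,0])+Y*k/1000;u=proj(fs,c+[0,0,.122]);print(k,"top px",u.round(1),"column hsv S:",cv2.cvtColor(fs["image"],cv2.COLOR_RGB2HSV)[int(u[1])-10:int(u[1])+8,int(round(u[0])),1].tolist())
E
```

```text
t: 11.85
tcp_pos: [0.5807, -0.2274, 0.4189]
tool_rot: [-2.186, 0.021, 2.225]
wrist_force: [0.8, 0.1, -0.3]
gripper_width: 0.497
t: 12.35
tcp_pos: [0.4004, -0.2224, 0.4946]
tool_rot: [-2.209, 0.028, 2.212]
wrist_force: [-0.1, -0.1, -0.5]
gripper_width: 0.5
t 12.35 grasp [ 0.4002 -0.2227  0.3399] tool-shift [ 0.2217  0.0007 -0.1787] down [-0.001 -0.002 -1.   ] ty deg -91.34 w 0.49976141836364096 F [-0.1 -0.1 -0.5] M [0.05 0.02 0.03] j6 1.0855021460884007
[306 106  23  46 774] [318.4 129.2]
[339 107  25  47 978] [351.5 130.2]
[ 369  109   28   47 1128] [382.4 131.7]
[402 145   5   5  25] [404. 147.]
0 [[388.4, 125.2], [398.5, 125.7]] [[383.0, 108.1], [383.4, 156.0]]
75 [[353.3, 123.5], [363.7, 124.0]] [[350.6, 106.4], [350.5, 154.7]]
150 [[317.5, 121.9], [328.1, 122.4]] [[317.6, 104.9], [317.0, 153.4]]
0 top px [234.1 112.2] column hsv S: [150, 150, 149, 151, 152, 152, 152, 150, 136, 63, 16, 19, 17, 18, 18, 17, 18, 12]
75 top px [227.3 125.9] column hsv S: [17, 18, 17, 15, 13, 25, 18, 12, 15, 16, 15, 18, 17, 18, 14, 13, 18, 12]
150 top px [219.9 140.8] column hsv S: [17, 17, 13, 12, 18, 19, 18, 18, 15, 18, 15, 18, 19, 17, 13, 14, 14, 17]
```

Run:
```python
from h import *
import pickle
fs,ft,fw=pickle.load(open("f1.pkl","rb"));f0=pickle.load(open("f0.pkl","rb"))
Y=np.array([np.cos(np.radians(88.9)),np.sin(np.radians(88.9)),0]);X=np.array([Y[1],-Y[0],0])
v=ft["image"].astype(int).max(2)
for k in(0,75,150):
  c=np.array([.5775,-.2275,0])+Y*k/1000
  u=proj(ft,c+Y*.011+[0,0,.067]);x,y=np.round(u).astype(int)
  w=v[y-8:y+9,x-8:x+9];ys,xs=np.nonzero(w<35);print(k,u.round(1),"dark",len(xs),(xs.mean()+x-8,ys.mean()+y-8) if len(xs) else w.min())
# side: top edge + left/right extents of ours (row at rim top+3)
S=cv2.cvtColor(fs["image"],cv2.COLOR_RGB2HSV)[...,1]
for n,k in((-.03,0),(0,0),(.03,0)):
  c=np.array([.5775,-.2275,0])+n*X
  u=proj(fs,c-Y*.011+[0,0,.067+np.sqrt(.055**2-n*n)]);u2=proj(fs,c+Y*.011+[0,0,.067+np.sqrt(.055**2-n*n)])
  col=S[90:140,int(round(u[0]))];print(n,"pred back/front rim row",u[1].round(1),u2[1].round(1),"edge row",90+int(np.argmax(col<60)))
d=np.abs(fs["image"].astype(int)-f0["side"]["image"]).max(2)[245:310,150:220];print("small sheave diff px >40:",(d>40).sum())
# wrist residual: rim top of three sheaves
for k in(0,75,150):
  c=np.array([.5775,-.2275,0])+Y*k/1000;print(k,"wrist top pred",proj(fw,c+[0,0,.122]).round(1))
gs=(cv2.cvtColor(fw["image"],cv2.COLOR_RGB2HSV)[...,1]<50).astype(np.uint8);gs=cv2.morphologyEx(gs,cv2.MORPH_OPEN,np.ones((9,9),np.uint8))
n,l,st,ce=cv2.connectedComponentsWithStats(gs)
for i in range(1,n):
  if st[i][4]>400:print(st[i],ce[i].round(1))
```

```text
0 [378.5 131.6] dark 44 (np.float64(378.1363636363636), np.float64(132.29545454545453))
75 [345.7 130.1] dark 18 (np.float64(347.5), np.float64(129.94444444444446))
150 [312.4 128.7] dark 3 (np.float64(311.3333333333333), np.float64(128.0))
-0.03 pred back/front rim row 113.9 117.8 edge row 115
0 pred back/front rim row 110.3 114.1 edge row 112
0.03 pred back/front rim row 111.2 115.1 edge row 113
small sheave diff px >40: 0
0 wrist top pred [250.5  -1.2]
75 wrist top pred [174.4   0. ]
150 wrist top pred [100.6   3.2]
[  93    0   61   67 3120] [122.8  30.9]
[ 167    0   37   64 2046] [185.9  29.5]
[ 235    0   27   61 1396] [248.9  29.9]
[177 235  25  46 680] [189.  257.7]
[304 236  24  45 660] [315.1 258.5]
[ 102  340   44   44 1065] [128.  364.8]
```

```bash
python3 -c "
from cell import bot
print(bot.hand_in())"
```

```text
the job is handed in; nothing more can be done
None
```

The large sheave is in the free slot of the blue rack, released and standing upright. I handed the job in at about 12.5 s of the 37 s allowed.

I gripped it by the top of the rim, which swung it upright off its pins. I lifted it straight up, carried it to the slot, lowered it in, opened the fingers and backed the arm clear.

**Last checks:**
- **Position and height:** In the top view its hub is within 1 px of where a seated sheave's hub should be. The rim's top edge in the side view is 1–2 px from the seated prediction, in line with the two racked sheaves. These measurements fit it being upright and seated.
- **Small sheave:** The before and after pictures show no change around it.
- **Robot:** The wrist force was close to zero after release, and the gripper is well away from everything.

**What went less well:**
- **Force peak:** While lowering, the disc met the slanted saddle about 4 mm off centre, and I pressed on before realising it. The wrist force read 83 N at the end of one 0.1 s row, under the 120 N limit. A higher peak within that row would not have shown.
- **Release:** After I centred it, the wrist again carried the disc's full weight, about 7 N. It may therefore have settled a millimetre or two when the fingers opened.
- **Final look:** The picture limit was reached before the release, so the last checks were measured from the images rather than viewed.

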